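# Clear the trimming plate and set its clamp nut

### The job

Pick up the scraper block and use it to sweep the three resin chips off the trimming plate into the gutter along the plate's near edge, without the fingers touching the chips, then stand the scraper back down on the bench top. Next, screw the knurled clamp nut beside the plate fully home (clockwise seen from above, until it bottoms out), then back it off a quarter turn so that the clamp arm is just free, and finish while still holding the nut between the fingers at that setting. Leave the tip box, the slide box, the dish and the small jar undisturbed.

Things in the scene. Friction and masses are not known exactly. Their poses are not given: they have to be found in the camera images.
- plate: Trimming plate, fixed aluminium unit, turned up to 17 degrees; origin on the bench top, z up. In its frame, mm: flat top at z 30, x -70 to +90, y -72 to +72, open at +x; side rails 6 thick at y +-75 rise to z 36, x -130 to +90. At x -70 (the edge nearest the robot) it drops into the gutter. Clamp post with the nut at x 0, y +125; a parked clamp arm runs from it to x +68 at z 36 to 44.
- plate_centre (a point): Centre of the flat plate's top face (plate frame 10, 0, 30 mm).
- gutter (a point): Centre of the gutter's floor (plate frame -100, 0, 4 mm). The gutter spans plate x -130 to -70, between the rails; its outer lip at x -130 to -134 is 18 mm high.
- chip1: Resin chip, tan block 14 x 10 x 7 mm, loose on the plate; origin at the centre of its underside.
- chip2: Resin chip, tan block 13 x 11 x 8 mm, loose on the plate; origin at the centre of its underside.
- chip3: Resin chip, tan block 14 x 9 x 6 mm, loose on the plate; origin at the centre of its underside. All chips start with their origins at plate x -30 to +30, y -40 to +40 mm.
- scraper: Grey plastic scraper block, 0.16 kg, standing loose on the bench on the right (-y). Origin: centre of its underside, z up. Foot 30 (x) x 104 (y) x 20 mm high, sweeping with its long faces at x +-15 mm; above it a handle rib 22 (x) x 70 (y) mm from z 20 to 66 mm: grip it across its 22 mm. Same under a half turn. It and the tip box may change places.
- nut: Steel knurled round nut, 36 mm diameter, 26 mm high, upright on the clamp post; origin at the centre of its underside, 60 mm above the bench when home. Below it a 28 mm collar down to z 44 mm, so fingers pass its sides; any grip direction works. A raised mark on top points along its +x. Stays where left; 0.05 N m friction; sinks 0.95 mm per rad as it is screwed down.
- nut_thread (a joint): Turn of the nut on its thread, rad: 0 = fully home against a hard stop, grows as it is unscrewed (anticlockwise from above), at most 4.0. It starts between 1.95 and 2.9. A quarter turn off home is 1.57.
- tip_box: Bystander: closed pipette tip box 88 x 63 x 57 mm on the right side of the bench; origin under its centre.
- slide_box: Bystander: flat slide box 92 x 102 x 34 mm on the left; origin under its centre.
- jar: Bystander: small amber jar with a white lid, 42 mm diameter, 44 mm high, beyond the plate on the right; origin under its centre.
- dish: Bystander: closed round dish, 86 mm diameter, 14 mm high, on the left; origin under its centre.
- nut_mid (a point): Middle of the nut, on its axis, 13 mm above its underside: the height to grip.
There are look-alikes about, which are no part of the job. Several things have the shape of the scraper; the one meant has the colours described above.

How it is judged:
By the outcome, as a careful person would: the job done as asked, in the order asked, and still so for the second after the job is handed in, while the arm keeps its last pose, push and grip.
It also fails if it takes over 72 s, if anything falls off the work surface, if the arm or the gripper's body presses on something with over 40 N, if the wrist force passes 120 N, or if a joint passes its speed limit or range.

### The arm

A 7-joint arm with a two-finger parallel gripper is mounted at the origin on the work surface. World frame = base frame: x ahead of the robot, y to its left, z up, the work surface at z = 0. Lengths are in m, angles in rad, forces in N, time in s.
With the tool pointing down it reaches from about 0.4 to 0.85 m from the base axis. Payload 4.5 kg.
Tool frame: the origin (TCP) lies between the finger pads, 19 mm behind the fingertips; this is the grasp point; z points along the fingers, y is the line along which they close (so a half turn about z gives the same grasp; the last joint's range is limited). The gripper opens to 88 mm and grips with 3 to 60 N. Pads are 18 mm wide; open, the fingers measure 123 mm over their backs; the gripper's body (75 mm by 187 mm) begins 45 mm behind the grasp point.
Start: joints at [-1.159, 0.689, -0.195, 1.565, 0.157, 0.902, -0.215], TCP at [0.231, 0.581, 0.257] pointing down, gripper open.
Joint ranges: [-3.01, 3.01], [-0.46, 2.08], [-1.47, 1.51], [0.13, 2.56], [-1, 4.14], [0.04, 2.09], [-2.66, 2.66]. Speed limits (rad/s): [2.57, 2.57, 3.14, 3.14, 3.14, 3.14, 3.14].

### API

Orientations are given as a unit quaternion [x, y, z, w].
In Python, from plant import r, optics gives the robot as it stands.
- The arm moves only by the shell command python3 -m pendant 'ROWS' [OPENING] [FORCE]. ROWS is JSON, a list of rows, each a list of 6 numbers: the shift along the tool's x, y, z as a fraction of full scale, then the turn, a rotation vector about the tool's x, y, z as a fraction of full scale. A call has 1 to 5 rows; each row shifts and turns the commanded pose from where the row before left it, along the tool's axes as they then stand; what a row does not reach is not made up. Full scale, the value 1, is 0.025 m for a shift and pi rad for a turn. A row lasts 1/12 s, in which the tool goes at most 41.7 mm and 7.16 degrees, less where a joint would pass 70% of its speed; a pose out of reach is approached as far as the arm can. A call with a number of a shift or a turn outside -1 to 1 is refused whole. A call with a gripper value outside its range is refused whole. OPENING is the opening, from -1 (shut) to 1 (fully open), set as the call begins (- or left out, the last holds). The fingers move at their own pace and stop on an object; FORCE is the grip in N (left out, the last holds). Time passes only in rows, so rows that do not move let the fingers close. It gives the time, the measured TCP pose, the force, the opening and the grip force at its end, in the units of the state.
- r.get_state(): the state, without advancing time (a new reading comes with each control period).
- optics.snapshot(name): name is "scene" or "top" or "wrist"; returns (picture, depth): 400x640x3 uint8, blue, green, red; 400x640 float32, m along the optical axis (not along the pixel's ray), 0 where there is no reading.
- optics.calibration(name): a dict with "vfov" (degrees; the focal length in pixels is half the picture's height over the tangent of half this angle, whatever the lens; pixels are square), "cx", "cy" (the principal point, pixels), "k1" (the pictures are not rectified: a ray, as slopes to the right and down, at radius r is drawn at 1 + k1 r^2 times it, then the intrinsics apply), "cam_to_world" (4x4, takes a point from camera to world coordinates); the wrist camera has in their place "tool_from_camera" (4x4, takes a point from camera to tool coordinates, whose origin is the TCP and whose axes are the flange's). Camera axes: x right, y up, looking along -z (the intrinsics and any distortion apply to the point x, -y, -z); pixel columns grow to the right and rows downward; lengths in m; the calibration is good to about 2 mm. A picture is of the moment at which its call begins: read the wrist's pose just before it. calibration takes no time and is no camera call.
- r.finish_job(): hands the job in; it is judged then, once.
The state is a dict: "clock": time; "q": joint angles; "qd": joint speeds; "joint_torque": joint torques, N m; "tool_pos": TCP position; "eef_rot": TCP orientation; "contact_force": force on the tool from outside, world axes, zero at the start; "moment": the same for the moment, N m; "opening": opening from 0.0 (shut) to 1.0 (fully open); "finger_force": force on a finger pad.
Only numpy, scipy, OpenCV 4.12 (cv2) and the standard library are available. Lean on these libraries where they do the work, as an engineer would, in place of code of your own. Each camera call takes 0.05 s, during which the arm holds its last target. There are 200 camera calls.

## Working session

There is one attempt and no reset: what is moved stays moved. The work goes in short steps, Python scripts to look and compute and a shell command to move; the robot and the scene stay as the last step left them, time stands still between calls to the robot, and variables do not carry over. Pictures are saved under pics/ and viewed, at most 10 in all, crops included, and the job is handed in when it is done.

```bash
mkdir -p pics; ls; python3 - <<'E'
from plant import r, optics
import cv2,numpy as np
print(r.get_state())
for n in ("scene","top"):
    p,d=optics.snapshot(n); cv2.imwrite(f"pics/{n}0.png",p); np.savez(f"pics/{n}0.npz",p=p,d=d)
    print(n,optics.calibration(n))
print(optics.calibration("wrist"))
E
```

```text
pics
{'clock': 0.0, 'q': array([-1.15920488,  0.68996371, -0.19455414,  1.56632643,  0.15728559,
        0.90248321, -0.21509666]), 'qd': array([-6.35234781e-04,  1.25057528e-03, -1.23686003e-03, -1.06802408e-03,
       -4.85455012e-05,  1.36521215e-03,  2.49526077e-03]), 'joint_torque': array([ 3.58735469e-04, -5.27555287e+01, -1.26703866e+00, -1.53431028e+01,
       -5.26742754e-02,  6.36149431e-03,  1.69623554e-04]), 'tool_pos': array([0.23034625, 0.58037365, 0.25662835]), 'eef_rot': array([ 1.87721441e-01,  9.82221900e-01, -8.85938834e-04, -1.22169260e-04]), 'contact_force': array([-0.62720224, -0.27575738,  0.19472904]), 'moment': array([ 0.00484534,  0.00028123, -0.06591646]), 'finger_force': 0.0, 'opening': 0.9981321208589296}
scene {'vfov': 45.60857907069136, 'cx': 319.5285950782451, 'cy': 195.4965852851045, 'k1': 0.05043014242783995, 'cam_to_world': array([[-0.81882859, -0.41383077,  0.39782387,  0.94136268],
       [ 0.57365152, -0.56447588,  0.593541  ,  0.69967271],
       [-0.02106355,  0.71422061,  0.69960364,  0.8881493 ],
       [ 0.        ,  0.        ,  0.        ,
[... 157 characters left out ...]
09093,  0.98442084, -0.17553853,  0.33444718],
       [-0.9997016 ,  0.00602635, -0.02367262, -0.01993335],
       [-0.02224596,  0.17572503,  0.9841879 ,  0.91932196],
       [ 0.        ,  0.        ,  0.        ,  1.        ]])}
{'vfov': 63.65103578051236, 'cx': 320.1527885184454, 'cy': 196.19489998730396, 'k1': 0.018082295925667482, 'tool_from_camera': array([[-6.76159030e-04,  9.64640810e-01,  2.63567164e-01,
         6.81398437e-02],
       [ 9.99999624e-01,  7.95232427e-04, -3.45091835e-04,
        -2.91663525e-04],
       [-5.42486823e-04,  2.63566832e-01, -9.64640985e-01,
        -1.25962811e-01],
       [ 0.00000000e+00,  0.00000000e+00,  0.00000000e+00,
         1.00000000e+00]])}
```

View pics/top0.png

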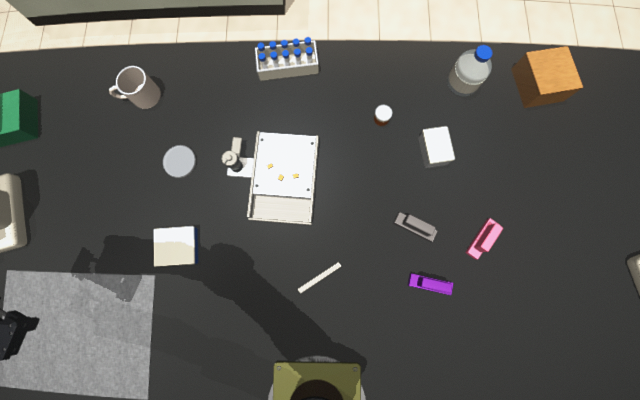

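View pics/scene0.png

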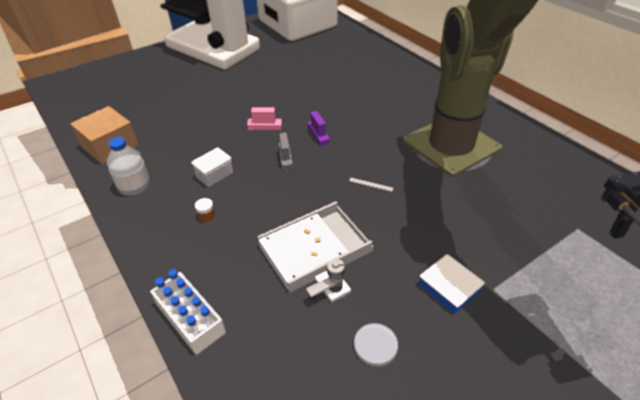

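The top view shows the grey scraper at (416,226), tip box at (437,146), and plate at (285,175). The chips are near (269,166), (281,178) and (296,176), the nut is near (231,158), and the pink and purple blocks are look-alikes. The scene view agrees with this.

```bash
cat > h.py <<'E'
import numpy as np,cv2
from scipy.spatial.transform import Rotation as R
from plant import r, optics
def cal(n,st=None):
    c=optics.calibration(n); f=200/np.tan(np.radians(c["vfov"]/2))
    if n=="wrist":
        st=st or r.get_state(); T=np.eye(4);T[:3,:3]=R.from_quat(st["eef_rot"]).as_matrix();T[:3,3]=st["tool_pos"];T=T@c["tool_from_camera"]
    else: T=c["cam_to_world"]
    return np.array([[f,0,c["cx"]],[0,f,c["cy"]],[0,0,1.]]),np.array([c["k1"],0,0,0]),T
def rays(C,uv):
    K,D,T=C; s=cv2.undistortPoints(np.asarray(uv,float).reshape(-1,1,2),K,D)[:,0]
    return np.c_[s[:,0],-s[:,1],-np.ones(len(s))]@T[:3,:3].T,T[:3,3]
def onz(C,uv,z):
    d,o=rays(C,uv); return o+d*((z-o[2])/d[:,2])[:,None]
def cloud(C,d):
    v,u=np.mgrid[:400,:640]; D,o=rays(C,np.c_[u.ravel(),v.ravel()]); return (o+D*d.ravel()[:,None]).reshape(400,640,3)
def rect(pts):
    (c,s,a)=cv2.minAreaRect((np.asarray(pts)*1000).astype(np.float32)); return np.round(c,1),np.round(s,1),round(a,1)
def state():
    s=r.get_state(); print("t",round(s["clock"],2),"pos",s["tool_pos"].round(4),"rot",R.from_quat(s["eef_rot"]).as_matrix().round(3).tolist(),"F",s["contact_force"].round(1),"op",round(s["opening"],3),"ff",round(s["finger_force"],1)); return s
E
python3 - <<'E'
from h import *
z=np.load("pics/top0.npz");p,d=z["p"],z["d"];C=cal("top");P=cloud(C,d)
hsv=cv2.cvtColor(p,cv2.COLOR_BGR2HSV)
def reg(u0,u1,v0,v1):
    m=np.zeros((400,640),bool);m[v0:v1,u0:u1]=1;return m&(d>0)
# bench
print("bench z",np.percentile(P[300:340,420:520,2],[5,50,95]))
Z=P[...,2]
m=reg(385,450,205,250); 
for lo,hi in((.008,.03),(.05,.08)):
    q=P[m&(Z>lo)&(Z<hi)]; print("scr",lo,len(q),rect(q[:,:2]),np.median(q[:,2]))
m=reg(240,330,120,232); q=P[m&(Z>.01)&(Z<.06)];print("plate",len(q),rect(q[:,:2]))
print("z hist",np.histogram(q[:,2],bins=np.arange(.01,.06,.004)))
q=P[m&(Z>.0335)&(Z<.042)];print("rails",len(q),rect(q[:,:2]))
o=m&(hsv[...,1]>90)&(hsv[...,0]>8)&(hsv[...,0]<28)
n,l,s,c=cv2.connectedComponentsWithStats(o.astype(np.uint8))
for i in range(1,n):
    if s[i,4]>6: print("chip",c[i].round(1),s[i,4],onz(C,c[i],.036).round(4))
m=reg(215,245,130,180);q=P[m&(Z>.055)];print("nut",len(q),rect(q[:,:2]),np.percentile(q[:,2],[5,50,80,95]))
q=P[m&(Z>.075)];print("nuttop",q.mean(0),len(q), q.min(0),q.max(0))
for nm,b in(("tip",(415,460,120,172)),("slide",(145,205,220,270)),("jar",(370,398,100,130)),("dish",(155,205,140,185)),("purple",(405,460,268,300)),("pink",(465,508,213,265)),("rod",(293,346,258,298))):
    q=P[reg(*b)&(Z>.008)];print(nm,len(q),rect(q[:,:2]),np.percentile(q[:,2],95).round(3))
E
```

```text
bench z [-0.00312593 -0.00045948  0.00225795]
scr 0.008 257 (array([ 426.1, -239.7]), array([104.5,  30.2]), 62.7) 0.019169119202833707
scr 0.05 314 (array([ 426.3, -239.2]), array([69. , 22.6]), 64.3) 0.06506995154583017
plate 4522 (array([550.3, 107.8]), array([196.6, 225.5]), 85.8)
z hist (array([ 217,  108,   98,   53, 1686, 1872,  419,   64,    4,    1,    0,
          0]), array([0.01 , 0.014, 0.018, 0.022, 0.026, 0.03 , 0.034, 0.038, 0.042,
       0.046, 0.05 , 0.054, 0.058]))
rails 531 (array([552.5, 106.4]), array([194.2, 219.2]), 85.9)
chip [269.5 165.6] 13 [[0.5744 0.1218 0.036 ]]
chip [280.4 177.1] 17 [[0.5451 0.0938 0.036 ]]
chip [295.2 175.4] 16 [[0.5496 0.0571 0.036 ]]
nut 217 (array([578.9, 210.2]), array([35.3, 33.7]), 12.8) [0.06910438 0.08840972 0.09027092 0.09430388]
nuttop [0.57790146 0.20915221 0.08812253] 194 [0.56132448 0.19360859 0.07514565] [0.59631305 0.22807856 0.0970075 ]
tip 1083 (array([ 625.8, -293.8]), array([86.8, 62.7]), 9.2) 0.059
slide 1593 (array([372.9, 352.8]), array([ 93.2, 100.8]), 4.6) 0.037
jar 264 (array([ 712.9, -163.5]), array([39.7, 39.1]), 24.5) 0.046
dish 797 (array([593. , 364.8]), array([82.7, 84.8]), 32.6) 0.017
purple 566 (array([ 288.7, -271.7]), array([105.2,  30.7]), 76.7) 0.067
pink 690 (array([ 398.5, -404.8]), array([ 30.3, 103.9]), 56.0) 0.067
rod 19 (array([300.2,  -2.4]), array([  9.5, 108.8]), 33.5) 0.01
```

```bash
cat >> h.py <<'E'
def plan(x,y,z,yaw,N,mod=True):
    """equal rows taking the tool (y axis at yaw deg, pointing down) to x,y,z"""
    s=state(); R0=R.from_quat(s["eef_rot"]); c,n=np.cos(np.radians(yaw)),np.sin(np.radians(yaw))
    R1=R.from_matrix(np.array([[-n,c,0],[c,n,0],[0,0,-1]]).T.T)
    X=np.array([n,-c,0]); Y=np.array([c,n,0]); Z=np.array([0,0,-1.]); X=np.cross(Y,Z)
    R1=R.from_matrix(np.c_[X,Y,Z]); w=(R0.inv()*R1).as_rotvec()/N
    A=sum((R0*R.from_rotvec(w*k)).as_matrix() for k in range(N)); sh=np.linalg.solve(A,np.array([x,y,z])-s["tool_pos"])
    print("rows",N,"shift",(sh/.025).round(4),"turn",(w/np.pi).round(5),"q7",s["q"][6].round(3))
E
python3 - <<'E'
from h import *
z=np.load("pics/top0.npz");p,d=z["p"],z["d"];C=cal("top");P=cloud(C,d);Z=P[...,2]
def line(q,nm):
    vx,vy,x,y=cv2.fitLine((q[:,:2]*1000).astype(np.float32),cv2.DIST_HUBER,0,.1,.01).ravel();print(nm,len(q),np.degrees(np.arctan2(vy,vx)).round(2),x,y)
m=np.zeros((400,640),bool);m[130:225,305:325]=1;line(P[m&(Z>.0335)&(Z<.042)],"right rail")
m[:]=0;m[130:225,244:262]=1;line(P[m&(Z>.0335)&(Z<.042)],"left rail")
m[:]=0;m[214:230,254:306]=1;line(P[m&(Z>.013)&(Z<.024)],"lip")
for yaw in(-4,-5,-6):
    Rm=R.from_euler('z',yaw,degrees=True).as_matrix()[:2,:2]; o=np.array([.5785,.2098])-Rm@[0,.125];print(yaw,o)
    print([((np.array(c)-o)@Rm*1000).round(0) for c in((.5744,.1218),(.5451,.0938),(.5496,.0571))], "lip pt",Rm@[-.132,0]+o)
plan(.4262,-.2395,.20,-27.3,40)
E
```

```text
right rail 206 -4.16 543.89386 12.740211
left rail 210 -4.08 552.38715 163.60117
lip 94 85.89 438.39618 94.86864
-4 [0.56978044 0.08510449]
[array([ 2., 37.]), array([-25.,   7.]), array([-18., -29.])] lip pt [0.43810199 0.09431235]
-5 [0.56760553 0.08527566]
[array([ 4., 37.]), array([-23.,   7.]), array([-15., -30.])] lip pt [0.43610783 0.09678022]
-6 [0.56543394 0.08548476]
[array([ 5., 37.]), array([-21.,   6.]), array([-13., -30.])] lip pt [0.43415705 0.09928252]
t 0.1 pos [0.2304 0.5804 0.2567] rot [[-0.929, 0.369, -0.0], [0.369, 0.929, -0.002], [-0.0, -0.002, -1.0]] F [ 0.4 -0.8  0.1] op 0.999 ff 0.0
rows 40 shift [-0.9394 -0.1369  0.0571] turn [-1.000e-05  1.000e-05  1.329e-02] q7 -0.215
```

```bash

python3 -m pendant '[[-0.939,-0.137,0.057,0,0,0.0133],[-0.939,-0.137,0.057,0,0,0.0133],[-0.939,-0.137,0.057,0,0,0.0133],[-0.939,-0.137,0.057,0,0,0.0133],[-0.939,-0.137,0.057,0,0,0.0133]]' 0
python3 -m pendant '[[-0.939,-0.137,0.057,0,0,0.0133],[-0.939,-0.137,0.057,0,0,0.0133],[-0.939,-0.137,0.057,0,0,0.0133],[-0.939,-0.137,0.057,0,0,0.0133],[-0.939,-0.137,0.057,0,0,0.0133]]'
python3 -m pendant '[[-0.939,-0.137,0.057,0,0,0.0133],[-0.939,-0.137,0.057,0,0,0.0133],[-0.939,-0.137,0.057,0,0,0.0133],[-0.939,-0.137,0.057,0,0,0.0133],[-0.939,-0.137,0.057,0,0,0.0133]]'
python3 -m pendant '[[-0.939,-0.137,0.057,0,0,0.0133],[-0.939,-0.137,0.057,0,0,0.0133],[-0.939,-0.137,0.057,0,0,0.0133],[-0.939,-0.137,0.057,0,0,0.0133],[-0.939,-0.137,0.057,0,0,0.0133]]'
python3 -c "
from h import *
plan(.4262,-.2395,.20,-27.3,20)"
```

```text
clock: 0.52
tool_pos: [0.3286, 0.5126, 0.2498]
eef_rot: [0.29, 0.957, -0.0, -0.0]
contact_force: [-0.4, 0.1, -0.0]
opening: 0.644
finger_force: 0.0
clock: 0.93
tool_pos: [0.4097, 0.4262, 0.2427]
eef_rot: [0.388, 0.922, -0.0, -0.0]
contact_force: [0.8, -0.7, -0.2]
opening: 0.499
finger_force: 0.0
clock: 1.35
tool_pos: [0.471, 0.325, 0.2356]
eef_rot: [0.482, 0.876, -0.0, -0.0]
contact_force: [-0.3, 0.3, -0.3]
opening: 0.496
finger_force: 0.0
clock: 1.77
tool_pos: [0.51, 0.2132, 0.2285]
eef_rot: [0.571, 0.821, -0.0, -0.0]
contact_force: [0.3, -0.4, 0.5]
opening: 0.499
finger_force: 0.0
t 1.77 pos [0.51   0.2132 0.2285] rot [[-0.348, 0.938, -0.0], [0.938, 0.348, -0.0], [-0.0, -0.001, -1.0]] F [ 0.3 -0.4  0.5] op 0.499 ff 0.0
rows 20 shift [-0.9382 -0.1354  0.0571] turn [-1.000e-05  0.000e+00  1.324e-02] q7 -0.137
```

```bash

python3 -m pendant '[[-0.938,-0.135,0.057,0,0,0.0132],[-0.938,-0.135,0.057,0,0,0.0132],[-0.938,-0.135,0.057,0,0,0.0132],[-0.938,-0.135,0.057,0,0,0.0132],[-0.938,-0.135,0.057,0,0,0.0132]]' | head -1
python3 -m pendant '[[-0.938,-0.135,0.057,0,0,0.0132],[-0.938,-0.135,0.057,0,0,0.0132],[-0.938,-0.135,0.057,0,0,0.0132],[-0.938,-0.135,0.057,0,0,0.0132],[-0.938,-0.135,0.057,0,0,0.0132]]' | head -1
python3 -m pendant '[[-0.938,-0.135,0.057,0,0,0.0132],[-0.938,-0.135,0.057,0,0,0.0132],[-0.938,-0.135,0.057,0,0,0.0132],[-0.938,-0.135,0.057,0,0,0.0132],[-0.938,-0.135,0.057,0,0,0.0132]]' | head -1
python3 -m pendant '[[-0.938,-0.135,0.057,0,0,0.0132],[-0.938,-0.135,0.057,0,0,0.0132],[-0.938,-0.135,0.057,0,0,0.0132],[-0.938,-0.135,0.057,0,0,0.0132],[-0.938,-0.135,0.057,0,0,0.0132]]' | head -1
python3 - <<'E'
from h import *
s=state();C=cal("wrist",s);p,d=optics.snapshot("wrist");cv2.imwrite("pics/w1.png",p)
P=cloud(C,d);Z=P[...,2];near=(d>0)&(np.hypot(P[...,0]-.4262,P[...,1]+.2395)<.075)
for lo,hi in((.012,.03),(.055,.08)):
    q=P[near&(Z>lo)&(Z<hi)];print(lo,len(q),rect(q[:,:2]),np.median(q[:,2]))
E
```

```text
clock: 2.18
clock: 2.6
clock: 3.02
clock: 3.43
t 3.43 pos [ 0.4271 -0.2395  0.2001] rot [[0.456, 0.89, -0.0], [0.89, -0.456, 0.0], [0.0, -0.0, -1.0]] F [ 0.6  0.3 -0.3] op 0.503 ff 0.0
0.012 986 (array([ 426., -240.]), array([102.9,  29.4]), 63.4) 0.01866472392102278
0.055 2105 (array([ 426. , -240.3]), array([70.1, 21.8]), 63.3) 0.06447394889826025
```

View pics/w1.png

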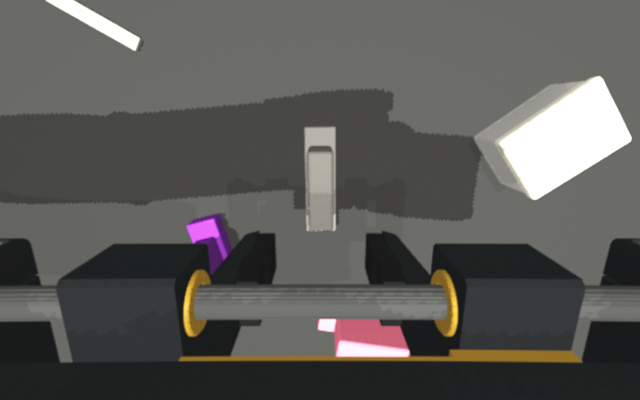

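The wrist view shows the grey scraper at (320,180), square between the fingers. I'll go down and grip it.

```bash

python3 -m pendant '[[-0.04,-0.025,0.9,0,0,0],[0,0,1,0,0,0],[0,0,1,0,0,0],[0,0,1,0,0,0],[0,0,1,0,0,0]]' | head -2
python3 -m pendant '[[0,0,0.7,0,0,0],[0,0,0.5,0,0,0],[0,0,0.18,0,0,0],[0,0,0,0,0,0]]' | head -2
python3 -m pendant '[[0,0,0,0,0,0],[0,0,0,0,0,0],[0,0,0,0,0,0],[0,0,0,0,0,0],[0,0,0,0,0,0]]' -1 45
python3 -m pendant '[[0,0,0,0,0,0],[0,0,0,0,0,0],[0,0,0,0,0,0]]'
python3 -c "
from h import *
state()"
```

```text
clock: 3.9
tool_pos: [0.4268, -0.239, 0.0767]
clock: 4.23
tool_pos: [0.4262, -0.2387, 0.0424]
clock: 4.65
tool_pos: [0.4271, -0.2394, 0.0442]
eef_rot: [0.853, 0.522, 0.0, 0.001]
contact_force: [-0.8, -0.1, 6.3]
opening: 0.242
finger_force: 45.0
clock: 4.9
tool_pos: [0.4271, -0.2394, 0.0442]
eef_rot: [0.853, 0.522, 0.0, 0.001]
contact_force: [-0.5, -0.3, 6.5]
opening: 0.245
finger_force: 45.0
t 4.9 pos [ 0.4271 -0.2394  0.0442] rot [[0.455, 0.891, 0.001], [0.891, -0.455, -0.001], [0.0, 0.001, -1.0]] F [-0.5 -0.3  6.5] op 0.245 ff 45.0
```

```bash

python3 -m pendant '[[0,0,-0.5,0,0,0],[0,0,-1,0,0,0],[0,0,-1,0,0,0],[0,0,-1,0,0,0],[0,0,0,0,0,0]]'
python3 -c "
from h import *
plan(.620,.0856,.13,-4.1,16)"
```

```text
clock: 5.32
tool_pos: [0.4282, -0.2401, 0.1344]
eef_rot: [0.853, 0.522, 0.002, 0.003]
contact_force: [-0.3, 0.3, -3.1]
opening: 0.245
finger_force: 45.0
t 5.32 pos [ 0.4282 -0.2401  0.1344] rot [[0.455, 0.89, 0.006], [0.89, -0.455, -0.003], [0.0, 0.006, -1.0]] F [-0.3  0.3 -3.1] op 0.245 ff 45.0
rows 16 shift [0.9224 0.2332 0.0116] turn [ 1.20e-04  2.00e-05 -7.97e-03] q7 0.095
```

```bash

python3 -m pendant '[[0.92,0.233,0.01,0,0,-0.008],[0.92,0.233,0.01,0,0,-0.008],[0.92,0.233,0.01,0,0,-0.008],[0.92,0.233,0.01,0,0,-0.008],[0.92,0.233,0.01,0,0,-0.008]]' | head -1
python3 -m pendant '[[0.92,0.233,0.01,0,0,-0.008],[0.92,0.233,0.01,0,0,-0.008],[0.92,0.233,0.01,0,0,-0.008],[0.92,0.233,0.01,0,0,-0.008],[0.92,0.233,0.01,0,0,-0.008]]' | head -1
python3 -m pendant '[[0.92,0.233,0.01,0,0,-0.008],[0.92,0.233,0.01,0,0,-0.008],[0.92,0.233,0.01,0,0,-0.008],[0.92,0.233,0.01,0,0,-0.008],[0.92,0.233,0.01,0,0,-0.008]]' | head -1
python3 -m pendant '[[0.92,0.233,0.01,0,0,-0.008],[0,0,0,0,0,0]]' | head -1
python3 - <<'E'
from h import *
plan(.620,.0856,.0757,-4.1,3)
C=cal("top");p,d=optics.snapshot("top");cv2.imwrite("pics/t2.png",cv2.resize(p[100:260,200:360],None,fx=3.5,fy=3.5))
P=cloud(C,d);Z=P[...,2]
near=(d>0)&(np.hypot(P[...,0]-.62,P[...,1]-.0856)<.09)
q=P[near&(Z>.09)&(Z<.115)];print("foot",len(q),rect(q[:,:2]) if len(q) else 0)
s=state();C=cal("wrist",s);p,d=optics.snapshot("wrist");cv2.imwrite("pics/w2.png",p)
E
```

```text
clock: 5.73
clock: 6.15
clock: 6.57
clock: 6.73
t 6.73 pos [0.6184 0.0935 0.1255] rot [[0.061, 0.998, 0.001], [0.998, -0.061, 0.006], [0.006, 0.0, -1.0]] F [-0.1  1.1 -1.8] op 0.25 ff 45.0
rows 3 shift [-0.1061  0.0277  0.6638] turn [ 2.00e-05 -6.00e-04  1.07e-03] q7 -0.154
foot 139 (array([612.7,  83.5]), array([32.4, 84.8]), 5.2)
t 6.78 pos [0.6174 0.09   0.1255] rot [[0.065, 0.998, -0.001], [0.998, -0.065, 0.003], [0.003, -0.001, -1.0]] F [ 0.1 -1.1 -2.6] op 0.244 ff 45.0
```

View pics/w2.png

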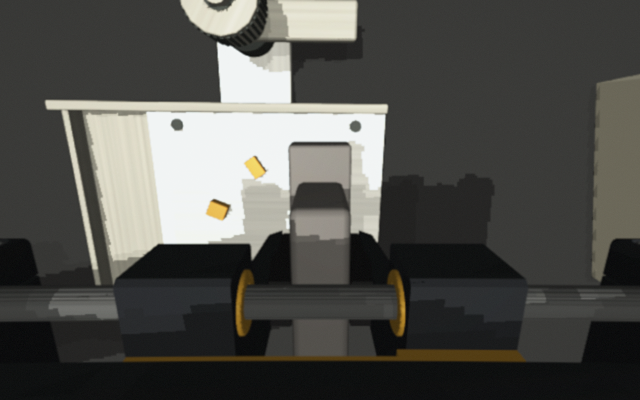

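The wrist view shows the scraper at (320,200), parallel to the plate's edges. Two chips are at (255,167) and (218,210), on the gutter side of it. The third is hidden by the gripper.

```bash

python3 -m pendant '[[-0.1,0.03,0,0,0,0.001],[0,0.03,0,0,0,0],[0,0,0.5,0,0,0],[0,0,0.5,0,0,0],[0,0,0.3,0,0,0]]'
python3 -m pendant '[[0,0,0.3,0,0,0],[0,0,0,0,0,0],[0,0,0,0,0,0]]'
python3 -c "
from h import *
plan(.620,.0856,.0757,-4.1,1)"
```

```text
clock: 7.25
tool_pos: [0.6179, 0.0826, 0.0922]
eef_rot: [0.733, 0.68, -0.001, -0.001]
contact_force: [-0.2, 1.0, -1.6]
opening: 0.247
finger_force: 45.0
clock: 7.5
tool_pos: [0.6186, 0.0833, 0.0861]
eef_rot: [0.732, 0.681, -0.001, -0.0]
contact_force: [0.5, 0.6, -2.0]
opening: 0.241
finger_force: 45.0
t 7.5 pos [0.6186 0.0833 0.0861] rot [[0.073, 0.997, -0.001], [0.997, -0.073, -0.0], [-0.0, -0.001, -1.0]] F [ 0.5  0.6 -2. ] op 0.241 ff 45.0
rows 1 shift [0.0979 0.0501 0.4145] turn [-4.7e-04  7.0e-05 -4.7e-04] q7 -0.147
```

```bash

python3 -m pendant '[[0.1,0,0.2,0,0,0],[0,0,0.2,0,0,0],[0,0,0,0,0,0],[0,0,0,0,0,0]]'
python3 -m pendant '[[0,-0.2,0,0,0,0],[0,-0.3,0,0,0,0],[0,-0.3,0,0,0,0],[0,-0.3,0,0,0,0]]'
python3 -c "
from h import *
plan(.4998,.0945,.0757,-4.1,13)"
```

```text
clock: 7.83
tool_pos: [0.6191, 0.0859, 0.0767]
eef_rot: [0.732, 0.681, -0.0, -0.0]
contact_force: [-0.4, -0.1, -2.0]
opening: 0.246
finger_force: 45.0
clock: 8.17
tool_pos: [0.5907, 0.0879, 0.0771]
eef_rot: [0.732, 0.681, -0.0, -0.0]
contact_force: [-1.1, -0.8, -2.2]
opening: 0.244
finger_force: 45.0
t 8.17 pos [0.5907 0.0879 0.0771] rot [[0.073, 0.997, -0.0], [0.997, -0.073, 0.0], [0.0, -0.0, -1.0]] F [-1.1 -0.8 -2.2] op 0.244 ff 45.0
rows 13 shift [ 2.000e-04 -2.803e-01  4.300e-03] turn [-1.e-05 -0.e+00 -3.e-05] q7 -0.153
```

```bash

python3 -m pendant '[[0,-0.28,0.04,0,0,0],[0,-0.28,0,0,0,0],[0,-0.28,0,0,0,0],[0,-0.28,0,0,0,0],[0,-0.28,0,0,0,0]]'
python3 -m pendant '[[0,-0.28,0.02,0,0,0],[0,-0.28,0,0,0,0],[0,-0.28,0,0,0,0],[0,-0.28,0,0,0,0],[0,-0.28,0,0,0,0]]'
python3 -m pendant '[[0,-0.28,0,0,0,0],[0,-0.28,0,0,0,0],[0,-0.28,0,0,0,0],[0,0,0,0,0,0],[0,0,0,0,0,0]]'
python3 - <<'E'
from h import *
state();p,d=optics.snapshot("top");cv2.imwrite("pics/t3.png",cv2.resize(p[110:250,200:360],None,fx=2.5,fy=2.5,interpolation=2))
q,d=optics.snapshot("scene");cv2.imwrite("pics/s3.png",cv2.resize(q[180:310,220:400],None,fx=4,fy=4,interpolation=2))
E
```

```text
clock: 8.58
tool_pos: [0.5563, 0.0904, 0.076]
eef_rot: [0.732, 0.681, 0.0, 0.0]
contact_force: [0.4, -0.3, -3.0]
opening: 0.241
finger_force: 45.0
clock: 9.0
tool_pos: [0.5214, 0.0929, 0.0755]
eef_rot: [0.732, 0.681, 0.0, 0.0]
contact_force: [0.3, -0.6, -1.5]
opening: 0.25
finger_force: 45.0
clock: 9.42
tool_pos: [0.5008, 0.0945, 0.0754]
eef_rot: [0.732, 0.681, -0.0, -0.0]
contact_force: [1.8, 0.3, -2.3]
opening: 0.244
finger_force: 45.0
t 9.42 pos [0.5008 0.0945 0.0754] rot [[0.073, 0.997, -0.0], [0.997, -0.073, 0.0], [0.0, -0.0, -1.0]] F [ 1.8  0.3 -2.3] op 0.244 ff 45.0
```

View pics/s3.png

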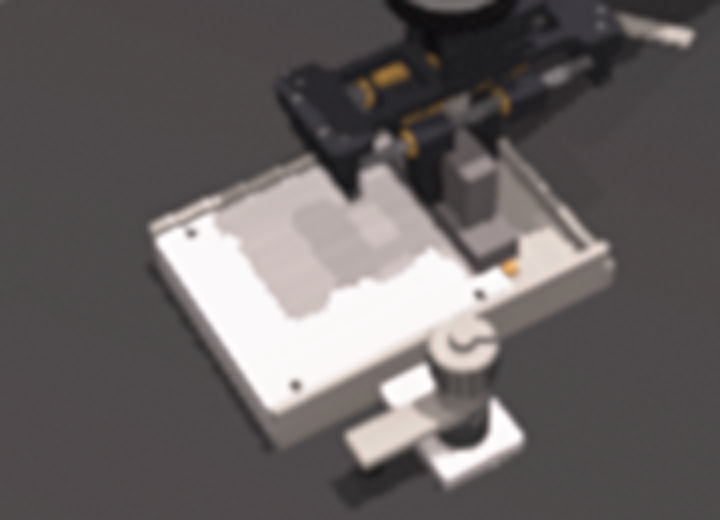

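The scene crop shows the scraper over the gutter edge and the plate clear behind it. One chip is visible at (510,267) in the gutter. I'll lift the scraper, carry it back to its place, then check.

```bash

python3 -m pendant '[[0,0,-0.4,0,0,0],[0,0,-0.8,0,0,0],[0,0,-0.8,0,0,0],[0,0,-0.4,0,0,0],[0,0,0,0,0,0]]' | head -2
python3 -c "
from h import *
plan(.4262,-.2395,.12,-27,16)"
```

```text
clock: 9.93
tool_pos: [0.5028, 0.0946, 0.1378]
t 9.93 pos [0.5028 0.0946 0.1378] rot [[0.073, 0.997, 0.005], [0.997, -0.073, 0.001], [0.001, 0.005, -1.0]] F [ 0.6  0.2 -2.2] op 0.241 ff 45.0
rows 16 shift [-0.8621  0.0296  0.0437] turn [ 9.00e-05 -5.00e-05  7.92e-03] q7 -0.18
```

```bash

python3 -m pendant '[[-0.5,0,0,0,0,0],[-0.86,0.03,0.04,0,0,0.008],[-0.86,0.03,0.04,0,0,0.008],[-0.86,0.03,0.04,0,0,0.008],[-0.86,0.03,0.04,0,0,0.008]]' | head -1
python3 -m pendant '[[-0.86,0.03,0.04,0,0,0.008],[-0.86,0.03,0.04,0,0,0.008],[-0.86,0.03,0.04,0,0,0.008],[-0.86,0.03,0.04,0,0,0.008],[-0.86,0.03,0.04,0,0,0.008]]' | head -1
python3 -m pendant '[[-0.86,0.03,0.04,0,0,0.008],[-0.86,0.03,0.04,0,0,0.008],[-0.86,0.03,0.04,0,0,0.008],[-0.86,0.03,0.04,0,0,0.008],[-0.6,0.03,0.04,0,0,0.008]]' | head -1
python3 -m pendant '[[0,0,0,0,0,0],[0,0,0,0,0,0]]' | head -1
python3 - <<'E'
from h import *
p,d=optics.snapshot("top");cv2.imwrite("pics/t4.png",cv2.resize(p[110:240,200:360],None,fx=4.5,fy=4.5,interpolation=2))
plan(.4262,-.2395,.045,-27,5)
C=cal("top");hsv=cv2.cvtColor(p,cv2.COLOR_BGR2HSV);o=(hsv[...,1]>90)&(hsv[...,0]>8)&(hsv[...,0]<28);o[:120]=0;o[240:]=0;o[:,:240]=0;o[:,330:]=0
n,l,s,c=cv2.connectedComponentsWithStats(o.astype(np.uint8));Rm=R.from_euler('z',-4.1,degrees=True).as_matrix()[:2,:2]
for i in range(1,n): print(c[i].round(1),s[i,4],((onz(C,c[i],.009)[0,:2]-[.57,.0862])@Rm*1000).round(0))
E
```

```text
clock: 10.35
clock: 10.77
clock: 11.18
clock: 11.35
t 11.4 pos [ 0.4428 -0.2049  0.121 ] rot [[0.412, 0.911, -0.0], [0.911, -0.412, 0.001], [0.001, -0.001, -1.0]] F [-0.4 -0.4 -2.3] op 0.244 ff 45.0
rows 5 shift [-0.3073 -0.001   0.6075] turn [-5.e-05 -5.e-05  3.e-03] q7 0.052
[280.4 200.7] 14 [-80.   4.]
[266.1 201.6] 17 [-85.  39.]
[293.5 201.2] 15 [-79. -30.]
```

View pics/t4.png

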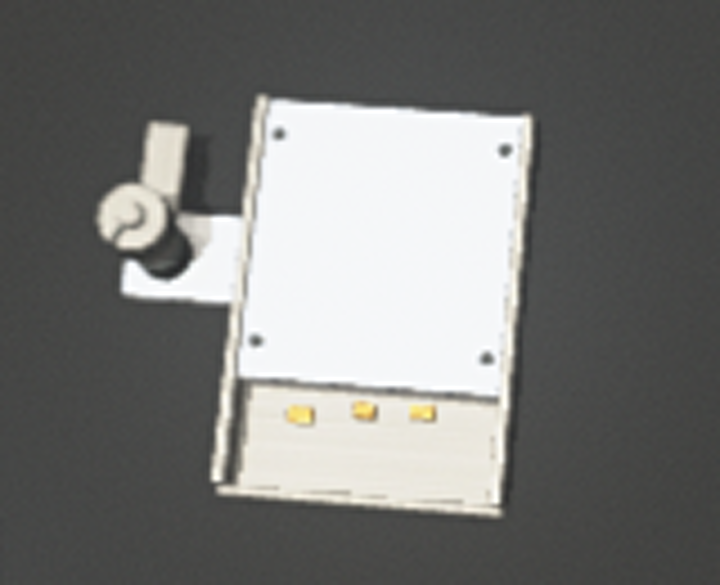

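All three chips lie in the gutter, at (300,414), (364,410) and (423,412), and the plate is clear. I'll set the scraper down now.

```bash

python3 -m pendant '[[-0.5,0,0.3,0,0,0.005],[-0.5,0,0.7,0,0,0.005],[-0.5,0,0.7,0,0,0.005],[0,0,0.6,0,0,0],[0,0,0.3,0,0,0]]'
python3 -m pendant '[[0,0,0.2,0,0,0],[0,0,0.1,0,0,0],[0,0,0,0,0,0],[0,0,0,0,0,0]]'
python3 -c "
from h import *
state()"
```

```text
clock: 11.82
tool_pos: [0.4266, -0.2384, 0.0548]
eef_rot: [0.852, 0.523, -0.0, -0.001]
contact_force: [0.3, -0.3, -2.2]
opening: 0.246
finger_force: 45.0
clock: 12.15
tool_pos: [0.4273, -0.239, 0.0493]
eef_rot: [0.853, 0.523, 0.0, 0.0]
contact_force: [-0.5, 0.4, -0.9]
opening: 0.247
finger_force: 45.0
t 12.15 pos [ 0.4273 -0.239   0.0493] rot [[0.454, 0.891, 0.001], [0.891, -0.454, 0.0], [0.0, 0.001, -1.0]] F [-0.5  0.4 -0.9] op 0.247 ff 45.0
```

```bash

python3 -m pendant '[[0,0,0.1,0,0,0],[0,0,0.06,0,0,0],[0,0,0,0,0,0],[0,0,0,0,0,0]]'
python3 -m pendant '[[0,0,0.03,0,0,0],[0,0,0,0,0,0],[0,0,0,0,0,0]]'
```

```text
clock: 12.48
tool_pos: [0.4268, -0.2396, 0.045]
eef_rot: [0.853, 0.522, 0.0, 0.0]
contact_force: [0.1, 0.9, -2.2]
opening: 0.242
finger_force: 45.0
clock: 12.73
tool_pos: [0.4268, -0.2396, 0.0442]
eef_rot: [0.853, 0.522, 0.0, 0.0]
contact_force: [-0.4, -0.4, -1.0]
opening: 0.247
finger_force: 45.0
```

Near contact. I'll lower a hair more, release and rise.

```bash

python3 -m pendant '[[0,0,0.03,0,0,0],[0,0,0,0,0,0],[0,0,0,0,0,0]]'
python3 -m pendant '[[0,0,0,0,0,0],[0,0,0,0,0,0],[0,0,0,0,0,0],[0,0,0,0,0,0],[0,0,0,0,0,0]]' 0.1 
python3 -m pendant '[[0,0,-0.3,0,0,0],[0,0,-0.8,0,0,0],[0,0,-1,0,0,0],[0,0,-1,0,0,0],[0,0,-1,0,0,0]]' | head -2
python3 -m pendant '[[0,0,-1,0,0,0],[0,0,0,0,0,0]]' | head -2
python3 - <<'E'
from h import *
s=state();C=cal("wrist",s);p,d=optics.snapshot("wrist")
P=cloud(C,d);Z=P[...,2];near=(d>0)&(np.hypot(P[...,0]-.4262,P[...,1]+.2395)<.075)
for lo,hi in((.012,.03),(.055,.08)):
    q=P[near&(Z>lo)&(Z<hi)];print(lo,len(q),rect(q[:,:2]),np.median(q[:,2]))
plan(.52,.0,.2,20,16)
E
```

```text
clock: 12.98
tool_pos: [0.4268, -0.2396, 0.0442]
eef_rot: [0.853, 0.522, 0.0, 0.0]
contact_force: [-0.5, 0.7, 7.5]
opening: 0.244
finger_force: 45.0
clock: 13.4
tool_pos: [0.4267, -0.2395, 0.0433]
eef_rot: [0.853, 0.522, -0.0, -0.0]
contact_force: [-0.8, 0.8, 0.1]
opening: 0.551
finger_force: 0.0
clock: 13.82
tool_pos: [0.4263, -0.2394, 0.1473]
clock: 13.98
tool_pos: [0.4285, -0.2407, 0.1751]
t 13.98 pos [ 0.4285 -0.2407  0.1751] rot [[0.455, 0.89, 0.007], [0.89, -0.455, -0.003], [0.0, 0.007, -1.0]] F [-0.1  0.6  0.2] op 0.552 ff 0.0
0.012 1177 (array([ 425.6, -240.5]), array([103.9,  29.7]), 63.5) 0.018598708002276143
0.055 2496 (array([ 425.8, -240.4]), array([69.7, 22. ]), 63.2) 0.06450897176064749
t 14.03 pos [ 0.4279 -0.2402  0.1733] rot [[0.455, 0.891, 0.005], [0.891, -0.455, -0.002], [0.0, 0.005, -1.0]] F [ 0.1  0.1 -0.5] op 0.551 ff 0.0
rows 16 shift [ 0.6359  0.1823 -0.0663] turn [ 1.000e-04  4.000e-05 -1.634e-02] q7 0.071
```

```bash
python3 -c "
from h import *
plan(.57,.205,.2,20,20)"
```

```text
t 14.03 pos [ 0.4279 -0.2402  0.1733] rot [[0.455, 0.891, 0.005], [0.891, -0.455, -0.002], [0.0, 0.005, -1.0]] F [ 0.1  0.1 -0.5] op 0.551 ff 0.0
rows 20 shift [ 0.9367  0.2164 -0.053 ] turn [ 8.000e-05  3.000e-05 -1.307e-02] q7 0.071
```

```bash

python3 -m pendant '[[0.937,0.216,-0.053,0.0001,0,-0.013],[0.937,0.216,-0.053,0.0001,0,-0.013],[0.937,0.216,-0.053,0.0001,0,-0.013],[0.937,0.216,-0.053,0.0001,0,-0.013],[0.937,0.216,-0.053,0.0001,0,-0.013]]' | head -1
python3 -m pendant '[[0.937,0.216,-0.053,0.0001,0,-0.013],[0.937,0.216,-0.053,0.0001,0,-0.013],[0.937,0.216,-0.053,0.0001,0,-0.013],[0.937,0.216,-0.053,0.0001,0,-0.013],[0.937,0.216,-0.053,0.0001,0,-0.013]]' | head -1
python3 -m pendant '[[0.937,0.216,-0.053,0.0001,0,-0.013],[0.937,0.216,-0.053,0.0001,0,-0.013],[0.937,0.216,-0.053,0.0001,0,-0.013],[0.937,0.216,-0.053,0.0001,0,-0.013],[0.937,0.216,-0.053,0.0001,0,-0.013]]' | head -1
python3 -m pendant '[[0.937,0.216,-0.053,0.0001,0,-0.013],[0.937,0.216,-0.053,0.0001,0,-0.013],[0.937,0.216,-0.053,0.0001,0,-0.013],[0.937,0.216,-0.053,0.0001,0,-0.013],[0.937,0.216,-0.053,0.0001,0,-0.013]]' | head -2
python3 -m pendant '[[0,0,0,0,0,-0.038],[0,0,0,0,0,-0.038],[0,0,0,0,0,-0.038],[0,0,0,0,0,-0.038],[0,0,0,0,0,-0.038]]' 0.5 | head -2
python3 -m pendant '[[0,0,0,0,0,-0.038],[0,0,0,0,0,-0.038],[0,0,0,0,0,-0.038],[0,0,0,0,0,-0.038],[0,0,0,0,0,-0.038]]'|head -2
python3 -m pendant '[[0,0,0,0,0,-0.038],[0,0,0,0,0,-0.038],[0,0,0,0,0,0],[0,0,0,0,0,0]]'|head -2
python3 - <<'E'
from h import *
s=state();print(s["q"].round(3));C=cal("wrist",s);p,d=optics.snapshot("wrist");cv2.imwrite("pics/w5.png",p)
P=cloud(C,d);Z=P[...,2];near=(d>0)&(np.hypot(P[...,0]-.578,P[...,1]-.2095)<.03)&(Z>.08)&(Z<.1)
q=P[near];print(len(q),q.mean(0),np.percentile(q[:,2],[10,50,90,98]),cv2.minEnclosingCircle((q[:,:2]*1000).astype(np.float32)),rect(q[:,:2]))
E
```

```text
clock: 14.45
clock: 14.87
clock: 15.28
clock: 15.7
tool_pos: [0.5689, 0.2065, 0.1963]
clock: 16.12
tool_pos: [0.5688, 0.2054, 0.1961]
clock: 16.53
tool_pos: [0.5689, 0.2053, 0.1962]
clock: 16.87
tool_pos: [0.5691, 0.2053, 0.1965]
t 16.87 pos [0.5691 0.2053 0.1965] rot [[-0.979, -0.202, -0.008], [-0.202, 0.979, 0.0], [0.008, 0.002, -1.0]] F [ 1.1 -0.1 -0.1] op 0.749 ff 0.0
[-0.182  0.765 -0.426  1.673  0.405  0.799  0.983]
1750 [0.57711872 0.21046861 0.08764506] [0.08580812 0.0872979  0.09206155 0.0935067 ] ((578.51025390625, 210.6896209716797), 18.732563018798828) (array([578.3, 210.9]), array([36.6, 36.8]), 11.4)
```

View pics/w5.png

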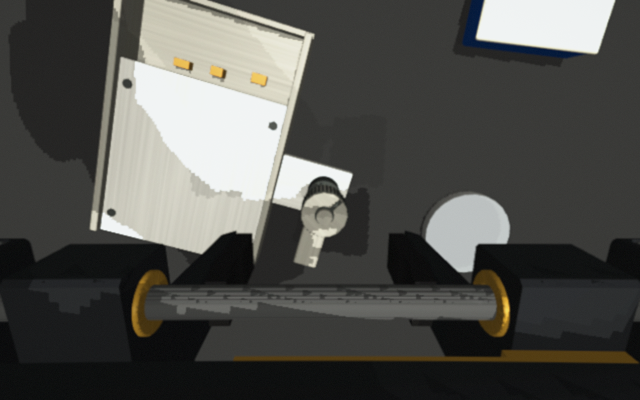

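The wrist view shows the nut at (324,213) between the fingers. The dish at (466,230) and the slide box are clear, and all three chips are still in the gutter. Next I'll go down onto the nut.

```bash
python3 -m pendant '[[0,0,0,0,0,0],[0,0,0,0,0,0]]'|head -1; python3 -c "
from h import *
plan(.5783,.2105,.0755,101.7,6)"
```

```text
clock: 17.08
t 17.08 pos [0.5695 0.2057 0.1973] rot [[-0.979, -0.204, -0.006], [-0.204, 0.979, 0.0], [0.006, 0.002, -1.0]] F [-0.9  0.3 -0.3] op 0.745 ff 0.0
rows 6 shift [-0.0667  0.019   0.8116] turn [ 8.0e-05 -3.3e-04  5.0e-05] q7 0.984
```

```bash

python3 -m pendant '[[-0.2,0.06,0.3,0,-0.0003,0],[-0.2,0.06,0.8,0,-0.0003,0],[0,0,0.8,0,-0.0003,0],[0,0,0.8,0,-0.0003,0],[0,0,0.8,0,-0.0003,0]]'
python3 -m pendant '[[0,0,0.6,0,-0.0003,0],[0,0,0.3,0,0,0],[0,0,0,0,0,0],[0,0,0,0,0,0]]'
python3 -c "
from h import *
plan(.5783,.2105,.0755,101.7,1)"
```

```text
clock: 17.5
tool_pos: [0.5788, 0.211, 0.1086]
eef_rot: [-0.103, 0.995, 0.001, -0.0]
contact_force: [-0.3, -0.3, -0.2]
opening: 0.751
finger_force: 0.0
clock: 17.83
tool_pos: [0.5787, 0.211, 0.0873]
eef_rot: [-0.103, 0.995, 0.001, -0.0]
contact_force: [-0.2, -0.3, 0.9]
opening: 0.751
finger_force: 0.0
t 17.83 pos [0.5787 0.211  0.0873] rot [[-0.979, -0.205, -0.001], [-0.205, 0.979, 0.002], [0.0, 0.002, -1.0]] F [-0.2 -0.3  0.9] op 0.751 ff 0.0
rows 1 shift [ 0.0182 -0.0168  0.4733] turn [ 5.4e-04 -7.0e-05  7.1e-04] q7 0.912
```

```bash

python3 -m pendant '[[0,0,0.25,0,0,0],[0,0,0.22,0,0,0],[0,0,0,0,0,0],[0,0,0,0,0,0]]'
python3 -m pendant '[[0,0,0,0,0,0],[0,0,0,0,0,0],[0,0,0,0,0,0],[0,0,0,0,0,0],[0,0,0,0,0,0]]' -1 35
python3 -m pendant '[[0,0,0,0,0,0],[0,0,0,0,0,0],[0,0,0,0,0,0]]'
python3 -c "
from h import *
print(state()['moment'])"
```

```text
clock: 18.17
tool_pos: [0.5785, 0.2107, 0.0757]
eef_rot: [-0.103, 0.995, 0.001, -0.0]
contact_force: [0.2, -0.8, 0.2]
opening: 0.75
finger_force: 0.0
clock: 18.58
tool_pos: [0.5786, 0.2104, 0.0758]
eef_rot: [-0.103, 0.995, 0.001, -0.0]
contact_force: [-0.1, -0.7, 0.6]
opening: 0.396
finger_force: 35.1
clock: 18.83
tool_pos: [0.5786, 0.2105, 0.0758]
eef_rot: [-0.103, 0.995, 0.001, -0.0]
contact_force: [0.6, -1.6, 1.5]
opening: 0.398
finger_force: 35.0
t 18.83 pos [0.5786 0.2105 0.0758] rot [[-0.979, -0.205, -0.0], [-0.205, 0.979, 0.001], [0.0, 0.001, -1.0]] F [ 0.6 -1.6  1.5] op 0.398 ff 35.0
[-0.13329044  0.02975521  0.02832623]
```

```bash

python3 -m pendant '[[0,0,0.0038,0,0,0.032],[0,0,0.0038,0,0,0.032],[0,0,0.0038,0,0,0.032],[0,0,0.0038,0,0,0.032],[0,0,0.0038,0,0,0.032]]'
python3 -m pendant '[[0,0,0.0038,0,0,0.032],[0,0,0.0038,0,0,0.032],[0,0,0.0038,0,0,0.032],[0,0,0.0038,0,0,0.032],[0,0,0.0038,0,0,0.032]]'
python3 -m pendant '[[0,0,0.0038,0,0,0.032],[0,0,0.0038,0,0,0.032],[0,0,0.0038,0,0,0.032],[0,0,0.0038,0,0,0.032],[0,0,0.0038,0,0,0.032]]'
python3 -c "
from h import *
s=state();print(s['moment'],s['q'][6],np.degrees(np.arctan2(s['tool_pos']*0+1,1))[0]*0, R.from_quat(s['eef_rot']).as_matrix()[:2,1])"
```

```text
clock: 19.25
tool_pos: [0.5786, 0.2107, 0.0753]
eef_rot: [0.15, 0.989, 0.001, -0.0]
contact_force: [0.7, -0.5, 0.5]
opening: 0.395
finger_force: 35.0
clock: 19.67
tool_pos: [0.5788, 0.211, 0.0749]
eef_rot: [0.391, 0.92, 0.001, -0.0]
contact_force: [0.6, 0.0, 1.1]
opening: 0.398
finger_force: 35.0
clock: 20.08
tool_pos: [0.5791, 0.2111, 0.0744]
eef_rot: [0.608, 0.794, 0.001, -0.0]
contact_force: [0.4, -0.1, -0.0]
opening: 0.396
finger_force: 35.0
t 20.08 pos [0.5791 0.2111 0.0744] rot [[-0.262, 0.965, 0.001], [0.965, 0.262, 0.002], [0.002, 0.001, -1.0]] F [ 0.4 -0.1 -0. ] op 0.396 ff 35.0
[-0.15663943 -0.18966787  0.1262377 ] -0.10356679112157803 0.0 [0.96510956 0.26184278]
```

```bash
cat > m.py <<'E'
from h import *
s=r.get_state();y=R.from_quat(s["eef_rot"]).as_matrix()[:2,1];print("t",s["clock"].__round__(2),"yaw",np.degrees(np.arctan2(y[1],y[0])).round(2),"M",s["moment"].round(3),"F",s["contact_force"].round(1),"pos",s["tool_pos"].round(4),"q7",s["q"][6].round(3),"tq7",s["joint_torque"][6].round(3))
E
python3 -m pendant '[[0,0,0.0019,0,0,0.016],[0,0,0.0019,0,0,0.016],[0,0,0.0019,0,0,0.016],[0,0,0.0019,0,0,0.016]]' >/dev/null; python3 m.py
python3 -m pendant '[[0,0,0.0019,0,0,0.016],[0,0,0.0019,0,0,0.016],[0,0,0.0019,0,0,0.016],[0,0,0.0019,0,0,0.016]]' >/dev/null; python3 m.py
```

```text
t 20.42 yaw 3.8 M [-0.126 -0.209  0.029] F [ 1.6 -0.1  0.7] pos [0.5792 0.2111 0.0742] q7 -0.23 tq7 0.334
t 20.75 yaw -7.73 M [-0.177 -0.261  0.034] F [ 1.4 -0.2  0. ] pos [0.5793 0.2111 0.074 ] q7 -0.358 tq7 0.335
```

```bash

python3 -m pendant '[[0,0,0.0019,0,0,0.016],[0,0,0.0019,0,0,0.016],[0,0,0.0019,0,0,0.016]]' >/dev/null; python3 m.py
python3 -m pendant '[[0,0,0.0019,0,0,0.016],[0,0,0.0019,0,0,0.016],[0,0,0.0019,0,0,0.016]]' >/dev/null; python3 m.py
```

```text
t 21.0 yaw -16.36 M [-0.192 -0.187 -0.001] F [ 0.5  0.  -0.1] pos [0.5794 0.2111 0.0739] q7 -0.455 tq7 0.337
t 21.25 yaw -25.0 M [-0.16  -0.286  0.069] F [ 1.4 -0.5  0. ] pos [0.5794 0.211  0.0738] q7 -0.552 tq7 0.339
```

```bash

python3 -m pendant '[[0,0,0.0019,0,0,0.016],[0,0,0.0019,0,0,0.016]]' >/dev/null; python3 m.py
```

```text
t 21.42 yaw -30.76 M [-0.215 -0.259  0.064] F [ 1.2 -0.6 -0.4] pos [0.5795 0.211  0.0736] q7 -0.617 tq7 0.341
```

```bash

python3 -m pendant '[[0,0,0.0019,0,0,0.016],[0,0,0.0019,0,0,0.016]]' >/dev/null; python3 m.py
python3 -m pendant '[[0,0,0.0019,0,0,0.016],[0,0,0.0019,0,0,0.016]]' >/dev/null; python3 m.py
```

```text
t 21.58 yaw -36.53 M [-0.14  -0.263  0.023] F [ 1.4 -1.3 -0.1] pos [0.5795 0.211  0.0736] q7 -0.683 tq7 0.344
t 21.75 yaw -42.29 M [-0.247 -0.332  0.06 ] F [ 1.4  0.2 -1.2] pos [0.5796 0.2109 0.0735] q7 -0.748 tq7 0.347
```

```bash

python3 -m pendant '[[0,0,0.0019,0,0,0.016],[0,0,0.0019,0,0,0.016]]' >/dev/null; python3 m.py
```

```text
t 21.92 yaw -48.04 M [-0.264 -0.296  0.328] F [ 1.4 -0.7 -0. ] pos [0.5796 0.2109 0.0734] q7 -0.815 tq7 0.249
```

```bash

python3 -m pendant '[[0,0,0.0019,0,0,0.016],[0,0,0.0019,0,0,0.016]]' >/dev/null; python3 m.py
```

```text
t 22.08 yaw -53.59 M [ 0.176 -0.957  0.995] F [3.8 0.5 0.5] pos [0.5802 0.2113 0.0734] q7 -0.88 tq7 -0.617
```

```bash

python3 -m pendant '[[0,0,0,0,0,0],[0,0,0,0,0,0]]' >/dev/null; python3 m.py
python3 -m pendant '[[0,0,0,0,0,-0.01],[0,0,0,0,0,0]]' >/dev/null; python3 m.py
python3 -m pendant '[[0,0,0,0,0,-0.01],[0,0,0,0,0,0]]' >/dev/null; python3 m.py
python3 -m pendant '[[0,0,0,0,0,-0.01],[0,0,0,0,0,0]]' >/dev/null; python3 m.py
python3 -m pendant '[[0,0,0,0,0,-0.01],[0,0,0,0,0,0]]' >/dev/null; python3 m.py
python3 -m pendant '[[0,0,0,0,0,-0.01],[0,0,0,0,0,0]]' >/dev/null; python3 m.py
```

```text
t 22.25 yaw -53.5 M [ 0.069 -0.992  0.719] F [ 5.5  1.  -1.3] pos [0.5804 0.2114 0.0735] q7 -0.879 tq7 -0.755
t 22.42 yaw -51.75 M [ 0.214 -0.956  0.339] F [ 4.7  0.9 -2.6] pos [0.5804 0.2115 0.0735] q7 -0.858 tq7 -0.114
t 22.58 yaw -50.03 M [ 0.193 -0.95   0.032] F [ 4.8  1.5 -1.9] pos [0.5804 0.2115 0.0735] q7 -0.837 tq7 0.148
t 22.75 yaw -48.23 M [ 0.233 -0.965  0.038] F [ 6.   2.1 -0.8] pos [0.5804 0.2116 0.0735] q7 -0.816 tq7 0.15
t 22.92 yaw -46.43 M [ 0.223 -0.918  0.03 ] F [ 5.1  0.7 -1.1] pos [0.5803 0.2116 0.0736] q7 -0.796 tq7 0.15
t 23.08 yaw -44.63 M [ 0.258 -0.896  0.045] F [ 5.   1.3 -0.2] pos [0.5803 0.2116 0.0736] q7 -0.775 tq7 0.15
```

```bash

python3 -m pendant '[[0,0,-0.0036,0,0,-0.03],[0,0,-0.0036,0,0,-0.03],[0,0,-0.0036,0,0,-0.03],[0,0,-0.0036,0,0,-0.03],[0,0,-0.0036,0,0,-0.03]]' >/dev/null; python3 m.py
python3 -m pendant '[[0,0,-0.0036,0,0,-0.03],[0,0,-0.0036,0,0,-0.03],[0,0,-0.0036,0,0,-0.03],[0,0,-0.0036,0,0,-0.03],[0,0,-0.0036,0,0,-0.03]]' >/dev/null; python3 m.py
python3 -m pendant '[[0,0,-0.0036,0,0,-0.03],[0,0,-0.0036,0,0,-0.03],[0,0,-0.0036,0,0,-0.03],[0,0,-0.0036,0,0,-0.03],[0,0,0,0,0,0]]' >/dev/null; python3 m.py
python3 -m pendant '[[0,0,0,0,0,0],[0,0,0,0,0,0]]'; python3 m.py
```

```text
t 23.5 yaw -17.43 M [ 0.375 -0.623 -0.085] F [ 3.4  0.9 -0.6] pos [0.5796 0.212  0.074 ] q7 -0.466 tq7 -0.678
t 23.92 yaw 9.59 M [ 0.33  -0.409 -0.064] F [2.4 2.  1.2] pos [0.5789 0.2121 0.0744] q7 -0.165 tq7 -0.67
t 24.33 yaw 31.08 M [ 0.454 -0.191  0.021] F [1.6 2.4 1.8] pos [0.5783 0.2119 0.0747] q7 0.075 tq7 0.551
clock: 24.5
tool_pos: [0.5784, 0.2119, 0.0747]
eef_rot: [0.494, 0.87, 0.001, -0.001]
contact_force: [0.8, 3.2, 2.8]
opening: 0.399
finger_force: 35.0
t 24.5 yaw 30.82 M [ 0.639 -0.136 -0.005] F [0.8 3.2 2.8] pos [0.5784 0.2119 0.0747] q7 0.072 tq7 -0.034
```

```bash

python3 -m pendant '[[0,0,-0.0024,0,0,-0.02],[0,0,-0.0024,0,0,-0.02],[0,0,-0.001,0,0,-0.01],[0,0,0,0,0,0],[0,0,0,0,0,0]]' >/dev/null; python3 m.py
python3 - <<'E'
from h import *
q,d=optics.snapshot("scene");z=np.load("pics/scene0.npz")["p"]
a=[cv2.resize(i[240:305,295:365],None,fx=5,fy=5,interpolation=2) for i in(z,q)];cv2.imwrite("pics/s6.png",np.hstack(a))
E
```

```text
t 24.92 yaw 39.85 M [0.847 0.128 0.042] F [-0.9  4.3  5. ] pos [0.5782 0.2117 0.0747] q7 0.173 tq7 -0.019
```

View pics/s6.png

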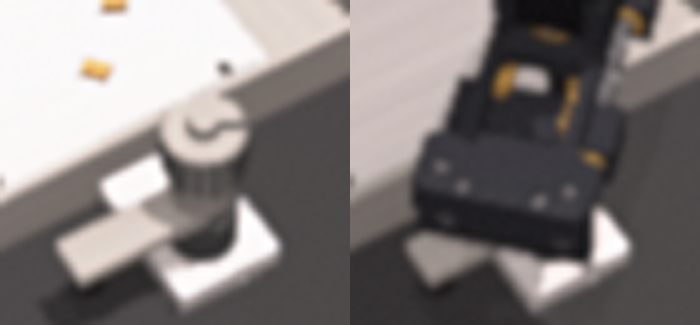

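The right half of the picture shows the gripper around the nut, with the mark hidden. The torque readings put home at a tool yaw of about -50.1°. The nut is now at 39.9°, a quarter turn off, and still held, so I'm handing in.

```bash
python3 -c "
from plant import r
print(r.finish_job())"
```

```text
the job is handed in; nothing more can be done
None
```

The job is handed in at about 25 s: all three chips are in the gutter, the scraper stands back on the bench, and the nut was run home, backed off about 90° and is still held. The quarter turn is set from torque readings because the gripper hid the nut's mark, and I did not re-measure the bystander boxes, dish and jar, though no move went near them.

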